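# Fit the return spring on a hole punch's spring rod

### The arm

A 7-joint arm with a two-finger parallel gripper is mounted at the origin on the work surface. World frame = base frame: x ahead of the robot, y to its left, z up, the work surface at z = 0. Lengths are in m, angles in rad, forces in N, time in s.
With the tool pointing down it reaches from about 0.425 to 0.925 m from the base axis. Payload 6.8 kg.
Tool frame: the origin (TCP) lies midway between the tips of the shut fingers; the grasp point (between the pads) lies 19 mm behind it; z points along the fingers, y is the line along which they close (so a half turn about z gives the same grasp; the last joint's range is limited). The gripper opens to 85 mm and grips with 20 to 120 N. Pads are 22 mm wide; open, the fingers measure 114 mm over their backs; the gripper's body (76 mm by 85 mm) begins 54 mm behind the grasp point. The pads swing forward as they close: fully open they stand 13 mm farther back than shut.
Start: joints at [1.119, 0.477, 0.022, 1.555, -0.011, 1.109, -0.083], TCP at [0.228, -0.636, 0.231] pointing down, gripper open.
Joint ranges: [-2.96, 2.96], [-0.34, 2.1], [-1.41, 1.46], [0.24, 2.44], [-1.37, 4.51], [0.17, 1.92], [-2.96, 2.96]. Speed limits (rad/s): [2.39, 2.39, 3.14, 3.14, 3.14, 3.14, 3.14].

### API

Orientations are given as a unit quaternion [w, x, y, z].
In Python, from station import bot gives the robot as it stands.
- The arm moves only by the tool jog_arm, never from a script. Its argument "rows" is a list of rows, each an object of numbers: "fingers": the finger opening in mm, from 0 to 85.4; "x", "y", "z": the shift along the tool's x, y, z in mm; "ax", "ay", "az": the turn, a rotation vector about the tool's x, y, z in degrees. A call has exactly 8 rows; each row shifts and turns the commanded pose from where the row before left it, along the tool's axes as they then stand; what a row does not reach is not made up. A row lasts 1/10 s, in which the tool goes at most 50 mm and 8.59 degrees, less where a joint would pass 70% of its speed; a pose out of reach is approached as far as the arm can. A call with a gripper value outside its range is refused whole. The fingers move at their own pace and stop on an object; "force" is the grip in N (left out, the last holds). Time passes only in rows, so rows that do not move let the fingers close, or fill a call up. It gives the time, the measured TCP pose, the force, the opening and the grip force at its end, in the units of the state.
- bot.get_obs(): the state, without advancing time (a new reading comes with each control period).
- bot.read_camera(name): name is "scene" or "top" or "wrist"; returns a dict with "pixels" (384x512x3 uint8, red, green, blue), "vertical_fov" (degrees; the focal length in pixels is half the picture's height over the tangent of half this angle, whatever the lens; pixels are square), "cx", "cy" (the principal point, pixels), "world_from_camera" (4x4, takes a point from camera to world coordinates). Camera axes: x right, y down, z forward; pixel columns grow to the right and rows downward; lengths in m; the calibration is good to about 2 mm. A picture is of the moment at which its call begins. There is no depth.
- bot.hand_in(): hands the job in; it is judged then, once.
The state is a dict: "t": time; "q": joint angles; "joint_vel": joint speeds; "joint_torque": joint torques, N m; "eef_pos": TCP position; "tool_rot": TCP orientation; "contact_force": force on the tool from outside, world axes, zero at the start; "torque": the same for the moment, N m; "gripper_width": opening from 0.0 (shut) to 1.0 (fully open); "grasp_force": force on a finger pad.
Only numpy, scipy, OpenCV 4.12 (cv2) and the standard library are available. Lean on these libraries where they do the work, as an engineer would, in place of code of your own. Each camera call takes 0.05 s, during which the arm holds its last target. There are 200 camera calls.

### The job

The hole punch on the desk is being put back together: take the bright long spring, thread it over the upright rod with its bent-in tail downwards as it stands, and work it past both rows of lugs, twisting it a little whenever it snags instead of forcing it, until it stands fully home on the punch base. Then let go of it, and leave the short black spring, mug, stapler and screwdriver where they are.

Things in the scene. Friction and masses are not known exactly. Their poses are not given: they have to be found in the camera images.
- spring_mid (a point): bright steel compression spring to be fitted, standing upright on the green mat; stiff, it does not give noticeably under hand force. Outer diameter 35, inner 29, length 64, wire 3.2, end turns closed and flat. Point: its centre, half-way up (32 above its underside), z along the coil axis upwards.
- spring: the same spring; origin: centre of its underside, z up the coil axis. At the lower end the wire is bent inwards along a radius, flat in the end turn: this inner tail (3.2 thick) points from the coil to the axis, lies on the +x side and ends 7.4 short of the axis.
- seat (a point): where the upright spring rod stands on the hole punch's blue base. Point: rod axis at the base's top face, z up along the rod, x towards the base's low dark block (near edge 62 from the rod, 14 above the seat, two studs 5 higher). The spring must finally stand on this face.
- rod_tip (a point): tip of the steel spring rod, on its axis. The rod is 11 in diameter, 76 tall above the seat, its last 12 tapering to a tip 4 across. It is fixed and does not turn by hand.
- upper_lugs (a point): rod axis at the top of the upper row of brass lugs, 62 above the seat. Two rows of three lugs, 120 degrees apart, each 10.3 wide and 7 high, reaching out 11 (corners 12) from the axis: tops 62 and 34 above the seat. Coils clear the lugs, the inner tail passes only in a gap (some 11 degrees play each way when centred). How the rows are turned about the rod varies and is not in this frame; their gaps are 43 to 60 degrees out of line.
- press: the dismantled hole punch: blue base 170 x 110 x 22 fixed to the desk, with the rod; origin under the centre of the base, 20 in +x of the rod axis.
- short_spring_mid (a point): bystander: shorter black spring standing on the same mat, 36 diameter, 34 long, not wanted. Point: its centre. The two springs stand 110 apart and may be either way round.
- mat: green rubber mat 120 x 200 x 3, fixed; origin under its centre.
- mug: bystander: blue mug, 85 tall, 80 across; origin at the centre of its underside.
- stapler: bystander: red stapler, 140 long, 57 tall; origin at the centre of its underside.
- screwdriver: bystander: screwdriver 200 long, lying; origin at its middle.
There are look-alikes about, which are no part of the job. Leave any green or orange look-alike of the press alone.

How it is judged:
By the outcome, as a careful person would: the job done as asked, in the order asked, and still so for the second after the job is handed in, with the robot touching nothing.
It also fails if it takes over 72 s, if anything falls off the work surface, if the arm or the gripper's body presses on something with over 40 N, if the wrist force passes 120 N, or if a joint passes its speed limit or range.

## Working session

There is one attempt and no reset: what is moved stays moved. The work goes in short steps, Python scripts to look and compute and a tool call to move; the robot and the scene stay as the last step left them, time stands still between calls to the robot, and variables do not carry over. Pictures are saved under pics/ and viewed, at most 10 in all, crops included, and the job is handed in when it is done.

Besides the shell and the picture viewer there is one more tool, called after "Emit:" in YAML: its name, and indented under it one key for each argument. jog_arm: Moves the arm, as the interface text tells. Its arguments: {"type":"object","properties":{"rows":{"type":"array","items":{"type":"object","properties":{"fingers":{"type":"number"},"x":{"type":"number"},"y":{"type":"number"},"z":{"type":"number"},"ax":{"type":"number"},"ay":{"type":"number"},"az":{"type":"number"}}}},"force":{"type":"number"}},"required":["rows"]}

```bash
mkdir -p pics; ls; python3 - <<'E'
from station import bot
import cv2,numpy as np
o=bot.get_obs();print({k:np.round(v,3) for k,v in o.items()})
for n in ["scene","top"]:
    c=bot.read_camera(n);cv2.imwrite(f"pics/{n}0.png",cv2.cvtColor(c["pixels"],cv2.COLOR_RGB2BGR))
    print(n,c["vertical_fov"],c["cx"],c["cy"],np.round(c["world_from_camera"],4).tolist())
a=cv2.imread("pics/scene0.png");b=cv2.imread("pics/top0.png")
c=np.vstack([a,b]);cv2.imwrite("pics/both0.png",cv2.resize(c,(400,600)))
E
```

```text
pics
{'t': np.float64(0.0), 'q': array([ 1.119,  0.478,  0.022,  1.556, -0.012,  1.109, -0.083]), 'joint_vel': array([-0.002, -0.   ,  0.001,  0.001,  0.003, -0.   , -0.   ]), 'joint_torque': array([-1.0000e-03, -5.9645e+01,  1.6080e+00, -2.8121e+01,  1.2000e-02,
        9.0000e-03, -0.0000e+00]), 'eef_pos': array([ 0.227, -0.635,  0.23 ]), 'tool_rot': array([-0.001,  0.985,  0.171, -0.   ]), 'contact_force': array([0.775, 0.277, 1.475]), 'torque': array([-0.015,  0.015,  0.055]), 'grasp_force': np.float64(0.0), 'gripper_width': np.float64(0.998)}
scene 51.476479904944675 253.87201252160858 190.52341675887504 [[0.5641, 0.4635, -0.6833, 1.2396], [0.8256, -0.2997, 0.4781, -0.5944], [0.0168, -0.8338, -0.5517, 0.7554], [0.0, 0.0, 0.0, 1.0]]
top 50.756679678573256 261.97559955036684 186.42201368553194 [[-0.0091, -0.9868, 0.1614, 0.1974], [-0.9999, 0.0078, -0.0086, -0.036], [0.0072, -0.1615, -0.9869, 1.5278], [0.0, 0.0, 0.0, 1.0]]
```

View pics/top0.png

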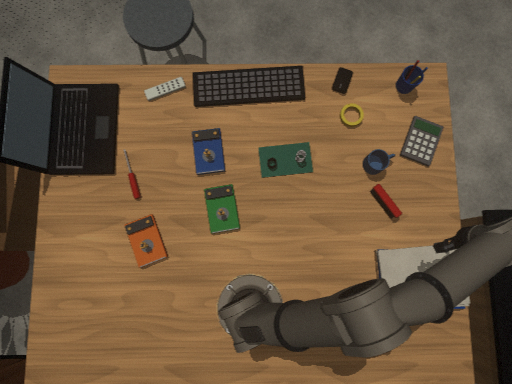

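View pics/scene0.png

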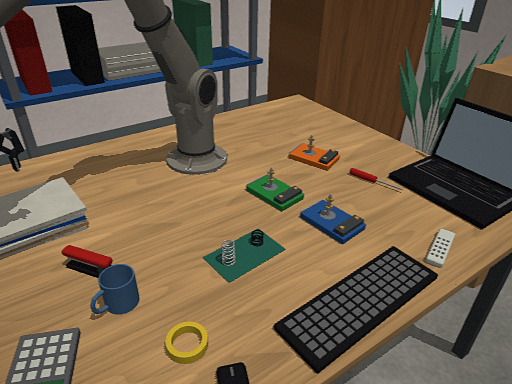

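The top view shows the mat at (286,160), with the bright spring at (300,157) and the black one at (271,163). The blue press is at (208,152) with its rod near (209,156) and its dark block at (206,134). The scene view shows the bright spring at (229,253), the black one at (257,238) and the blue rod at (330,205).

```bash
cat > h.py <<'E'
from station import bot
import cv2,numpy as np
from scipy.spatial.transform import Rotation as R
def cam(n,save=None):
    c=bot.read_camera(n);c["f"]=192/np.tan(np.radians(c["vertical_fov"]/2))
    c["bgr"]=cv2.cvtColor(c["pixels"],cv2.COLOR_RGB2BGR)
    if save: cv2.imwrite(f"pics/{save}.png",c["bgr"])
    return c
def ray(c,u,v):
    M=np.array(c["world_from_camera"]);d=M[:3,:3]@np.array([(u-c["cx"])/c["f"],(v-c["cy"])/c["f"],1]);return M[:3,3],d/np.linalg.norm(d)
def plane(c,u,v,z):
    o,d=ray(c,u,v);return o+d*(z-o[2])/d[2]
def proj(c,p):
    M=np.linalg.inv(c["world_from_camera"]);q=M[:3,:3]@np.array(p)+M[:3,3];return c["f"]*q[0]/q[2]+c["cx"],c["f"]*q[1]/q[2]+c["cy"]
def tri(c1,p1,c2,p2):
    A=np.zeros((3,3));b=np.zeros(3)
    for c,p in((c1,p1),(c2,p2)):
        o,d=ray(c,*p);P=np.eye(3)-np.outer(d,d);A+=P;b+=P@o
    x=np.linalg.solve(A,b);return x
def tool():
    o=bot.get_obs();w=o["tool_rot"];return np.array(o["eef_pos"]),R.from_quat([w[1],w[2],w[3],w[0]]),o
def totool(pt):
    p,r,o=tool();return 1000*r.inv().apply(np.array(pt)-p)
E
python3 - <<'E'
from h import *
s=cam("scene");t=cam("top")
print("spring mid",tri(s,(229,253),t,(300,157)),"black",tri(s,(257,238),t,(271,163)))
print("spring on plane .035",plane(t,300,157,.035),plane(s,229,253,.035))
print("rodtip",tri(s,(330.5,196),t,(209,152)))
hsv=cv2.cvtColor(t["bgr"],cv2.COLOR_BGR2HSV)
m=cv2.inRange(hsv,(100,120,60),(125,255,255));n,l,st,ce=cv2.connectedComponentsWithStats(m)
print([(st[i].tolist(),ce[i].round(1).tolist()) for i in range(1,n) if st[i][4]>150])
i=max((i for i in range(1,n) if 180<ce[i][0]<240 and ce[i][1]<200),key=lambda i:st[i][4])
r=cv2.minAreaRect(np.argwhere(l==i)[:,::-1].astype(np.float32));print(r)
print([plane(t,*p,.022).round(4).tolist() for p in cv2.boxPoints(r)])
for c,n,box in((s,"s",(200,170,390,290)),):
    cr=c["bgr"][box[1]:box[3],box[0]:box[2]];cv2.imwrite("pics/cs.png",cv2.resize(cr,None,fx=4,fy=4,interpolation=cv2.INTER_CUBIC))
w=cam("wrist");print(w["world_from_camera"].round(3).tolist(),w["vertical_fov"]);p,r_,o=tool();print(r_.as_matrix().round(3))
M=np.array(w["world_from_camera"]);print("cam in tool",totool(M[:3,3]),(r_.inv().as_matrix()@M[:3,:3]).round(3))
E
```

```text
spring mid [ 0.55478609 -0.19333152  0.03113157] black [ 0.53401802 -0.08528628  0.01838336]
spring on plane .035 [ 0.55328529 -0.19394298  0.035     ] [ 0.55898638 -0.19444013  0.035     ]
rodtip [0.56472901 0.14807554 0.0927124 ]
[([194, 139, 30, 33, 654], [208.5, 155.4])]
((208.33848571777344, 155.20770263671875), (29.768335342407227, 27.41167449951172), 82.87498474121094)
[[0.6178, 0.2142, 0.022], [0.6306, 0.1101, 0.022], [0.5146, 0.0952, 0.022], [0.5023, 0.1981, 0.022]]
[[0.337, -0.909, -0.247, 0.289], [-0.942, -0.325, -0.087, -0.613], [-0.001, 0.262, -0.965, 0.373], [0.0, 0.0, 0.0, 1.0]] 59.65439039775289
[[ 0.941  0.337 -0.   ]
 [ 0.337 -0.941  0.001]
 [-0.    -0.001 -1.   ]]
cam in tool [ 6.58892115e+01 -6.16096878e-02 -1.42583108e+02] [[-0.    -0.965 -0.262]
 [ 1.    -0.    -0.   ]
 [ 0.    -0.262  0.965]]
```

View pics/cs.png

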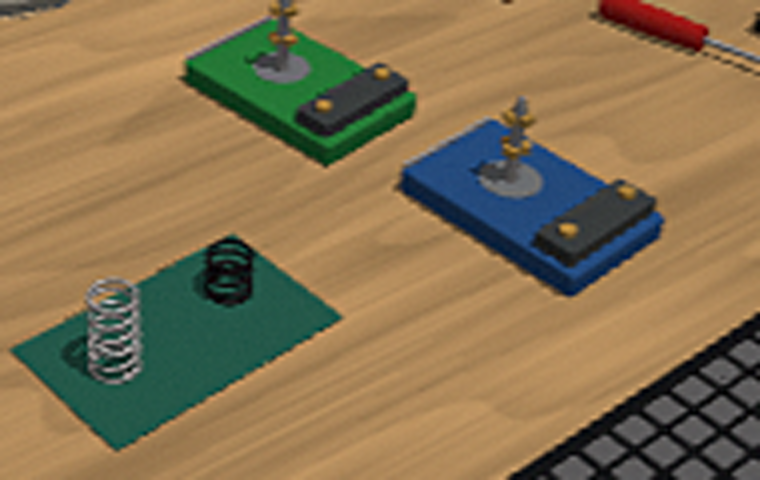

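Emit:
jog_arm:
  rows:
    - {"x": 38,"y": -30}
    - {"x": 38,"y": -30}
    - {"x": 38,"y": -30}
    - {"x": 38,"y": -30}
    - {"x": 38,"y": -30}
    - {"x": 38,"y": -30}
    - {"x": 38,"y": -30}
    - {"x": 38,"y": -30}

```text
invalid input
```

Emit:
jog_arm:
  rows:
    - {"x": 38,"y": -30}
    - {"x": 38,"y": -30}
    - {"x": 12,"y": -5,"z": 20}
    - {"z": 35}
    - {"z": 35}
    - {"z": 35}
    - {"z": 5}
    - {}

```text
invalid input
```

```bash
python3 - <<'E'
from h import *
c=cam("wrist");p,r,o=tool();print(o["t"],p,r.as_matrix().round(3).tolist(),o["q"].round(2))
print(proj(c,[.555,-.194,.067]),proj(c,[.555,-.194,.006]))
u,v=map(int,proj(c,[.555,-.194,.035]))
cv2.imwrite("pics/w1.png",c["bgr"]);cr=c["bgr"][max(0,v-75):v+75,u-100:u+100];print(u,v,cr.shape)
cv2.imwrite("pics/w1c.png",cv2.resize(cr,None,fx=4,fy=4,interpolation=cv2.INTER_CUBIC))
E
```

```text
0.3 [ 0.22745615 -0.63532007  0.23097206] [[0.941, 0.337, -0.0], [0.337, -0.941, 0.001], [-0.0, -0.001, -1.0]] [ 1.12  0.48  0.02  1.56 -0.01  1.11 -0.08]
(np.float64(-272.6064274215473), np.float64(-596.7246819886442)) (np.float64(-149.55604575358274), np.float64(-433.30067968534297))
-200 -500 (0, 200, 3)Traceback (most recent call last):
  File "<stdin>", line 6, in <module>
cv2.error: OpenCV(4.12.0) /io/opencv/modules/imgproc/src/resize.cpp:4208: error: (-215:Assertion failed) !ssize.empty() in function 'resize'
```

Rows probably need all of their fields, so I'll give them all.

Emit:
jog_arm:
  rows:
    - {"fingers": 85,"x": 38,"y": -30,"z": 0,"ax": 0,"ay": 0,"az": 0}
    - {"fingers": 85,"x": 38,"y": -30,"z": 0,"ax": 0,"ay": 0,"az": 0}
    - {"fingers": 85,"x": 38,"y": -30,"z": 0,"ax": 0,"ay": 0,"az": 0}
    - {"fingers": 85,"x": 38,"y": -30,"z": 0,"ax": 0,"ay": 0,"az": 0}
    - {"fingers": 85,"x": 38,"y": -30,"z": 0,"ax": 0,"ay": 0,"az": 0}
    - {"fingers": 85,"x": 38,"y": -30,"z": 0,"ax": 0,"ay": 0,"az": 0}
    - {"fingers": 85,"x": 38,"y": -30,"z": 0,"ax": 0,"ay": 0,"az": 0}
    - {"fingers": 85,"x": 38,"y": -30,"z": 0,"ax": 0,"ay": 0,"az": 0}

```text
t: 1.1
eef_pos: [0.4336, -0.3054, 0.2316]
tool_rot: [0.0, 0.985, 0.171, 0.0]
contact_force: [0.4, 0.0, 0.6]
gripper_width: 0.993
grasp_force: 0.0
```

Emit:
jog_arm:
  rows:
    - {"fingers": 85,"x": 38,"y": -30,"z": 0,"ax": 0,"ay": 0,"az": 0}
    - {"fingers": 85,"x": 38,"y": -30,"z": 0,"ax": 0,"ay": 0,"az": 0}
    - {"fingers": 85,"x": 11,"y": -5,"z": 20,"ax": 0,"ay": 0,"az": 0}
    - {"fingers": 85,"x": 0,"y": 0,"z": 35,"ax": 0,"ay": 0,"az": 0}
    - {"fingers": 85,"x": 0,"y": 0,"z": 35,"ax": 0,"ay": 0,"az": 0}
    - {"fingers": 85,"x": 0,"y": 0,"z": 35,"ax": 0,"ay": 0,"az": 0}
    - {"fingers": 85,"x": 0,"y": 0,"z": 5,"ax": 0,"ay": 0,"az": 0}
    - {"fingers": 85,"x": 0,"y": 0,"z": 0,"ax": 0,"ay": 0,"az": 0}

```text
t: 1.9
eef_pos: [0.4924, -0.2164, 0.101]
tool_rot: [-0.0, 0.985, 0.171, -0.001]
contact_force: [1.2, -0.2, 0.9]
gripper_width: 0.995
grasp_force: 0.0
```

```bash
python3 - <<'E'
from h import *
c=cam("wrist");p,r,o=tool();print(o["t"],p,r.as_matrix().round(3).tolist(),o["q"].round(2))
print(proj(c,[.555,-.194,.067]),proj(c,[.555,-.194,.006]))
u,v=map(int,proj(c,[.555,-.194,.035]))
cv2.imwrite("pics/w1.png",c["bgr"]);y0=max(0,min(v-75,234));cr=c["bgr"][y0:y0+150,u-100:u+100];print(u-100,y0,cr.shape)
cv2.imwrite("pics/w1c.png",cv2.resize(cr,None,fx=4,fy=4,interpolation=cv2.INTER_CUBIC))
E
```

```text
1.95 [ 0.4934654  -0.21681534  0.10223313] [[0.942, 0.337, 0.001], [0.337, -0.942, -0.0], [0.001, 0.001, -1.0]] [ 0.45  0.43 -0.19  1.98  0.12  0.74 -1.03]
(np.float64(254.94858028981798), np.float64(102.94004670377349)) (np.float64(255.04124771937848), np.float64(103.14044274218195))
155 28 (150, 200, 3)
```

View pics/w1c.png

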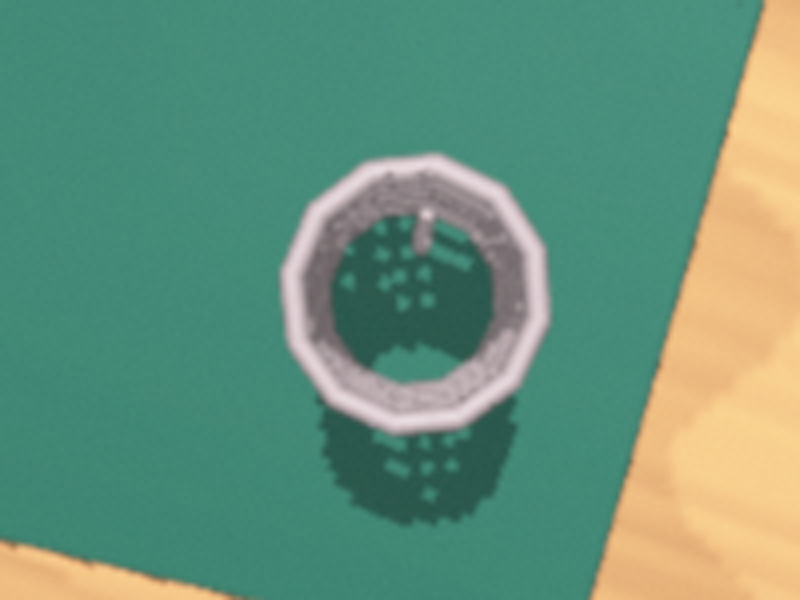

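The crop shows the top rim centred at (416,294), which is image (259,101.5). The tail comes in at the lower end from (428,213) to (423,250), so it points nearly image-up.

```bash
python3 - <<'E'
from h import *
c=cam("wrist")
f=lambda u,v,z:plane(c,u/4+155,v/4+28,z)
top=f(416,294,.067);bot_=f(413,297,.006);print(top,bot_,totool(top),totool(bot_))
a=f(428,213,.005);b=f(423,250,.005)
for d in(a-b,a-bot_,b-bot_):print(np.degrees(np.arctan2(d[1],d[0])),np.linalg.norm(d[:2]))
E
```

```text
[ 0.55752164 -0.19612712  0.067     ] [ 0.55760903 -0.1963496   0.006     ] [66.71206637  1.64637423 36.08637951] [66.59765815  1.78638919 97.08657985]
11.877870477320473 0.006064130427234752
9.283841692897589 0.01399607564219401
7.3036730223968505 0.007942902308873526
```

Emit:
jog_arm:
  rows:
    - {"fingers": 85,"x": 34,"y": 1,"z": 0,"ax": 0,"ay": 0,"az": 0}
    - {"fingers": 85,"x": 32.7,"y": 0.7,"z": 0,"ax": 0,"ay": 0,"az": 0}
    - {"fingers": 85,"x": 0,"y": 0,"z": 0,"ax": 0,"ay": 0,"az": -8.4}
    - {"fingers": 85,"x": 0,"y": 0,"z": 0,"ax": 0,"ay": 0,"az": -8.4}
    - {"fingers": 85,"x": 0,"y": 0,"z": 0,"ax": 0,"ay": 0,"az": -8.4}
    - {"fingers": 85,"x": 0,"y": 0,"z": 0,"ax": 0,"ay": 0,"az": -8.4}
    - {"fingers": 85,"x": 0,"y": 0,"z": 0,"ax": 0,"ay": 0,"az": -8.4}
    - {"fingers": 85,"x": 0,"y": 0,"z": 0,"ax": 0,"ay": 0,"az": -8.4}

```text
t: 2.8
eef_pos: [0.5576, -0.1964, 0.1038]
tool_rot: [0.002, 0.817, 0.576, 0.001]
contact_force: [-0.5, -0.2, 0.3]
gripper_width: 0.994
grasp_force: 0.0
```

Emit:
jog_arm:
  rows:
    - {"fingers": 85,"x": 0,"y": 0,"z": 0,"ax": 0,"ay": 0,"az": -8.4}
    - {"fingers": 85,"x": 0,"y": 0,"z": 0,"ax": 0,"ay": 0,"az": -8.4}
    - {"fingers": 85,"x": 0,"y": 0,"z": 0,"ax": 0,"ay": 0,"az": -8.4}
    - {"fingers": 85,"x": 0,"y": 0,"z": 0,"ax": 0,"ay": 0,"az": -8.4}
    - {"fingers": 85,"x": 0,"y": 0,"z": 0,"ax": 0,"ay": 0,"az": -8.4}
    - {"fingers": 85,"x": 0,"y": 0,"z": 0,"ax": 0,"ay": 0,"az": -8.4}
    - {"fingers": 85,"x": 0,"y": 0,"z": 0,"ax": 0,"ay": 0,"az": 0}
    - {"fingers": 85,"x": 0,"y": 0,"z": 0,"ax": 0,"ay": 0,"az": 0}

```text
t: 3.6
eef_pos: [0.557, -0.1964, 0.1027]
tool_rot: [0.001, 0.498, 0.867, 0.0]
contact_force: [-0.4, -1.1, 0.4]
gripper_width: 0.993
grasp_force: 0.0
```

```bash
python3 - <<'E'
from h import *
p,r,o=tool();print(o["t"],p,r.as_matrix().round(3).tolist(),o["q"].round(2));print(totool([.5575,-.1962,.030]))
c=cam("wrist");m=c["bgr"].min(2);print(proj(c,[.5575,-.1962,.067]))
cv2.imwrite("pics/w2.png",c["bgr"])
E
```

```text
3.6 [ 0.55695262 -0.19637013  0.10272665] [[-0.503, 0.864, 0.002], [0.864, 0.503, -0.001], [-0.002, 0.001, -1.0]] [ 0.69  0.56 -0.6   1.84  0.41  0.86  0.41]
[1.46313289e-02 4.68778006e-01 7.27274000e+01]
(np.float64(256.4752398605742), np.float64(225.5917660627894))
```

View pics/w2.png

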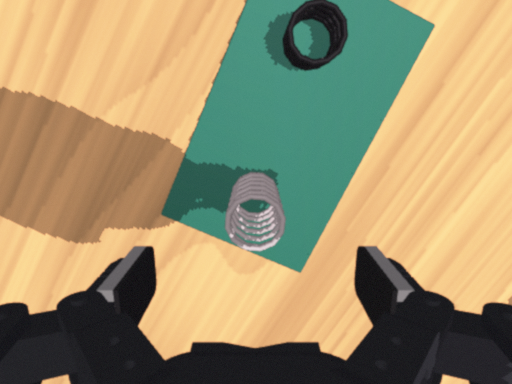

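The wrist view shows the spring top at about (256,223), midway between the fingers and as predicted. I'll go down and close.

Emit:
jog_arm:
  rows:
    - {"fingers": 85,"x": 0,"y": 0.5,"z": 25,"ax": 0,"ay": 0,"az": 0}
    - {"fingers": 85,"x": 0,"y": 0,"z": 25,"ax": 0,"ay": 0,"az": 0}
    - {"fingers": 85,"x": 0,"y": 0,"z": 14,"ax": 0,"ay": 0,"az": 0}
    - {"fingers": 85,"x": 0,"y": 0,"z": 8,"ax": 0,"ay": 0,"az": 0}
    - {"fingers": 85,"x": 0,"y": 0,"z": 0,"ax": 0,"ay": 0,"az": 0}
    - {"fingers": 30,"x": 0,"y": 0,"z": 0,"ax": 0,"ay": 0,"az": 0}
    - {"fingers": 30,"x": 0,"y": 0,"z": 0,"ax": 0,"ay": 0,"az": 0}
    - {"fingers": 30,"x": 0,"y": 0,"z": 0,"ax": 0,"ay": 0,"az": 0}
  force: 60

```text
t: 4.45
eef_pos: [0.5573, -0.1956, 0.0302]
tool_rot: [0.001, 0.496, 0.868, 0.0]
contact_force: [0.4, 0.2, 0.3]
gripper_width: 0.508
grasp_force: 0.0
```

Emit:
jog_arm:
  rows:
    - {"fingers": 30,"x": 0,"y": 0,"z": 0,"ax": 0,"ay": 0,"az": 0}
    - {"fingers": 30,"x": 0,"y": 0,"z": 0,"ax": 0,"ay": 0,"az": 0}
    - {"fingers": 30,"x": 0,"y": 0,"z": 0,"ax": 0,"ay": 0,"az": 0}
    - {"fingers": 30,"x": 0,"y": 0,"z": 0,"ax": 0,"ay": 0,"az": 0}
    - {"fingers": 30,"x": 0,"y": 0,"z": 0,"ax": 0,"ay": 0,"az": 0}
    - {"fingers": 30,"x": 0,"y": 0,"z": 0,"ax": 0,"ay": 0,"az": 0}
    - {"fingers": 30,"x": 0,"y": 0,"z": 0,"ax": 0,"ay": 0,"az": 0}
    - {"fingers": 30,"x": 0,"y": 0,"z": 0,"ax": 0,"ay": 0,"az": 0}
  force: 60

```text
t: 5.25
eef_pos: [0.5572, -0.1957, 0.0301]
tool_rot: [0.001, 0.496, 0.868, 0.0]
contact_force: [-1.3, -0.5, 5.8]
gripper_width: 0.379
grasp_force: 59.0
```

Emit:
jog_arm:
  rows:
    - {"fingers": 30,"x": 0,"y": 0,"z": -20,"ax": 0,"ay": 0,"az": 0}
    - {"fingers": 30,"x": 0,"y": 0,"z": -40,"ax": 0,"ay": 0,"az": 0}
    - {"fingers": 30,"x": 25,"y": 20,"z": -40,"ax": 0,"ay": 0,"az": 0}
    - {"fingers": 30,"x": 38,"y": 30,"z": 0,"ax": 0,"ay": 0,"az": 0}
    - {"fingers": 30,"x": 38,"y": 30,"z": 0,"ax": 0,"ay": 0,"az": 0}
    - {"fingers": 30,"x": 38,"y": 30,"z": 0,"ax": 0,"ay": 0,"az": 0}
    - {"fingers": 30,"x": 38,"y": 30,"z": 0,"ax": 0,"ay": 0,"az": 0}
    - {"fingers": 30,"x": 30,"y": 24,"z": 0,"ax": 0,"ay": 0,"az": 0}
  force: 60

```text
t: 6.05
eef_pos: [0.5926, 0.0688, 0.1285]
tool_rot: [-0.0, 0.495, 0.869, 0.001]
contact_force: [0.3, 0.3, 0.0]
gripper_width: 0.38
grasp_force: 59.5
```

Emit:
jog_arm:
  rows:
    - {"fingers": 30,"x": 19,"y": 16,"z": 0,"ax": 0,"ay": 0,"az": 0}
    - {"fingers": 30,"x": 0,"y": 0,"z": 0,"ax": 0,"ay": 0,"az": 0}
    - {"fingers": 30,"x": 0,"y": 0,"z": 0,"ax": 0,"ay": 0,"az": 0}
    - {"fingers": 30,"x": 0,"y": 0,"z": 0,"ax": 0,"ay": 0,"az": 0}
    - {"fingers": 30,"x": 0,"y": 0,"z": 0,"ax": 0,"ay": 0,"az": 0}
    - {"fingers": 30,"x": 0,"y": 0,"z": 0,"ax": 0,"ay": 0,"az": 0}
    - {"fingers": 30,"x": 0,"y": 0,"z": 0,"ax": 0,"ay": 0,"az": 0}
    - {"fingers": 30,"x": 0,"y": 0,"z": 0,"ax": 0,"ay": 0,"az": 0}

```text
t: 6.85
eef_pos: [0.597, 0.0895, 0.1284]
tool_rot: [0.0, 0.496, 0.868, -0.0]
contact_force: [0.0, -0.0, -0.4]
gripper_width: 0.382
grasp_force: 59.6
```

```bash
python3 - <<'E'
from h import *
c=cam("wrist");p,r,o=tool();print(o["t"],p,r.as_matrix().round(3).tolist(),o["q"].round(2),o["gripper_width"],o["grasp_force"])
print(proj(c,[.565,.148,.098]),proj(c,[.565,.148,.022]))
cv2.imwrite("pics/w3.png",c["bgr"])
u,v=map(int,proj(c,[.565,.148,.084]));x0=u-60;y0=max(0,v-45)
big=cv2.resize(c["bgr"][y0:y0+90,x0:x0+120],None,fx=6,fy=6,interpolation=cv2.INTER_CUBIC)
cv2.imwrite("pics/w3c.png",big);print(x0,y0)
E
```

```text
6.9 [0.59695691 0.08962096 0.12836227] [[-0.507, 0.862, 0.0], [0.862, 0.507, -0.0], [-0.0, 0.0, -1.0]] [ 0.23  0.56 -0.65  1.79  0.41  0.93 -0.07] 0.38638111967909716 59.55430848378455
(np.float64(259.85660608790823), np.float64(103.40988224151387)) (np.float64(258.2772066076228), np.float64(103.52229825953036))
199 58
```

View pics/w3c.png

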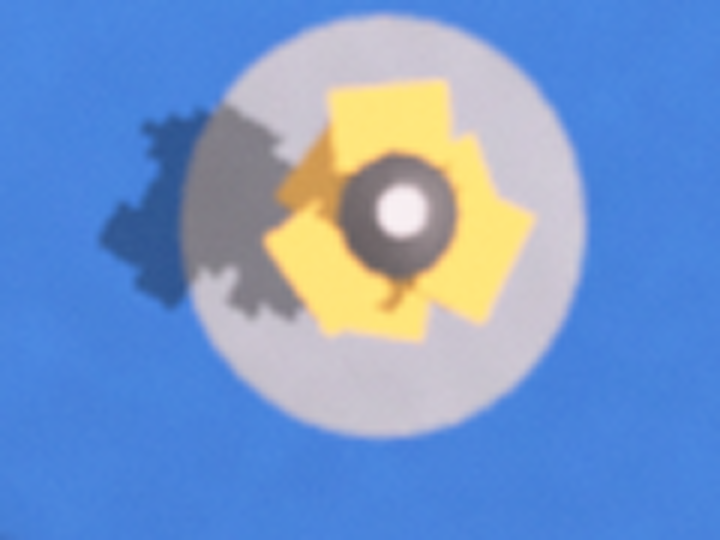

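The crop shows the rod tip at (403,210). The upper lug ends are at (389,85), (511,270) and (298,287). Lower lug corners show at (278,200)/(335,125), (422,342) and (472,133). Next I'll check how the spring sits in the hand and cast these points.

```bash
python3 - <<'E'
from h import *
c=cam("wrist");p,r,o=tool()
f=lambda u,v,z:totool(plane(c,u/6+199,v/6+58,z))[:2]
tip=f(403,210,.098);seat=f(383,227,.022)
up=[[(330,90),(448,80)],[(535,215),(487,325)],[(264,240),(332,335)]]
E=[np.mean([f(*q,.084) for q in l],0) for l in up];cen=np.mean(E,0)
print("tip",tip,"seat",seat,"cen",cen)
print([(np.degrees(np.arctan2(*(e-cen)[::-1])).round(1),np.linalg.norm(e-cen).round(2)) for e in E])
for q,s in(((278,200),0),((335,125),0),((422,342),25.1),((472,133),25.1)):
    d=f(*q,.056)-cen;print(q,np.degrees(np.arctan2(d[1],d[0]))+s,np.linalg.norm(d))
M=r.as_matrix();pr=lambda t:proj(c,p+M@(np.array(t)/1000))
print("spring top",pr([0,0,-37]),[pr([a,b,-37]) for a,b in((16,0),(-16,0),(0,16),(0,-16))])
im=c["bgr"][234:384,155:355];cv2.imwrite("pics/w4.png",cv2.resize(im,None,fx=4,fy=4,interpolation=cv2.INTER_CUBIC))
E
```

```text
tip [71.53977202  5.17608915] seat [71.8706828   5.31114082] cen [71.49300563  5.31373211]
[(np.float64(-5.2), np.float64(11.0)), (np.float64(115.2), np.float64(11.11)), (np.float64(-124.5), np.float64(10.99))]
(278, 200) -78.83047624006173 11.779094646210668
(335, 125) -30.93258127080441 11.128876796434225
(422, 342) 189.40793143894933 12.32092931344309
(472, 133) 68.10007242901717 11.99543440364322
spring top (np.float64(256.21782703539776), np.float64(296.6635375443296)) [(np.float64(256.2466208610659), np.float64(255.52276195184382)), (np.float64(256.1909920684661), np.float64(335.00548506133464)), (np.float64(301.06113362578895), np.float64(296.6290567497416)), (np.float64(211.36662410695095), np.float64(296.69802441054856))]
```

View pics/w4.png

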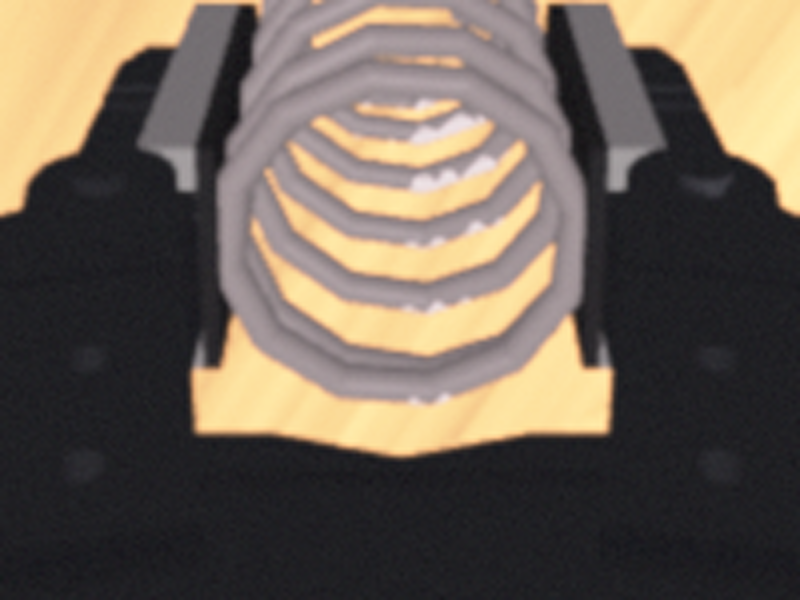

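The rim in hand spans (218..585, 62..402), slightly smaller than predicted. It may have slipped or tilted, so I'll look at the whole spring.

```bash
python3 - <<'E'
from h import *
c=cam("wrist");p,r,o=tool();M=r.as_matrix();pr=lambda t:np.round(proj(c,p+M@(np.array(t)/1000)),1)
for ez in(27,20,15):
  print("bottom",ez,[pr([a,b,ez]) for a,b in((16,0),(-16,0),(0,16),(0,-16),(0,0))])
for ez in(-37,-32,-28):
  print("top",ez,[pr([a,b,ez]) for a,b in((16,0),(-16,0),(0,16),(0,-16),(0,0))])
im=c["bgr"][185:335,185:325];cv2.imwrite("pics/w5.png",cv2.resize(im,None,fx=4,fy=4,interpolation=cv2.INTER_CUBIC))
E
```

```text
bottom 27 [array([255.7, 202.6]), array([255.7, 258.1]), array([285.3, 231. ]), array([226.2, 231. ]), array([255.7, 231. ])]
bottom 20 [array([255.8, 206.6]), array([255.8, 263.9]), array([286.5, 235.9]), array([225. , 235.9]), array([255.8, 235.9])]
bottom 15 [array([255.8, 209.6]), array([255.8, 268.3]), array([287.4, 239.7]), array([224.2, 239.7]), array([255.8, 239.7])]
top -37 [array([256.3, 255.6]), array([256.2, 335.1]), array([301.1, 296.7]), array([211.4, 296.8]), array([256.3, 296.8])]
top -32 [array([256.2, 249.5]), array([256.2, 326.4]), array([299.3, 289.2]), array([213.1, 289.3]), array([256.2, 289.3])]
top -28 [array([256.2, 245. ]), array([256.1, 319.9]), array([298. , 283.6]), array([214.3, 283.7]), array([256.2, 283.7])]
```

View pics/w5.png

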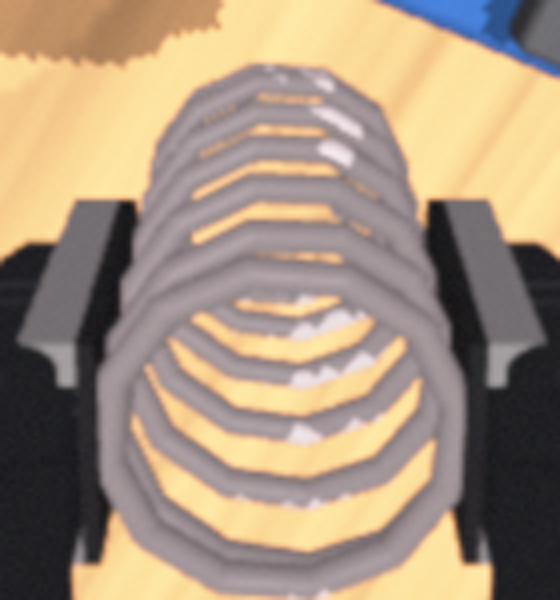

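The spring stands straight in the grip, with its top rim outer edges at u=98..465 and its lower rim front at v=65. I'll check its fore-aft offset with profiles, comparing the pre-grasp and in-hand pictures.

```bash
python3 - <<'E'
from h import *
for n,(v0,v1,u0,u1) in(("w2",(165,256,220,292)),("w3",(195,345,200,312))):
    im=cv2.imread(f"pics/{n}.png");S=cv2.cvtColor(im,cv2.COLOR_BGR2HSV)[:,:,1]
    m=((S<60)&(im.max(2)>80)).astype(np.uint8)
    n_,l,st,ce=cv2.connectedComponentsWithStats(m[v0:v1,u0:u1]);i=1+np.argmax(st[1:,4]);mm=l==i
    print(n,"bbox",st[i][:4]+[u0,v0,0,0])
    print("col mid",''.join('#' if x else '.' for x in mm[:,(256-u0)]))
    w=[(v0+k,u0+np.flatnonzero(r).min(),u0+np.flatnonzero(r).max()) for k,r in enumerate(mm) if r.any()]
    print([tuple(map(int,x)) for x in w[::5]])
c=cam("wrist");M=np.array(c["world_from_camera"]);p,r,o=tool()
K=lambda t:(c["f"],(r.inv().as_matrix()@M[:3,:3]).T@(np.array(t)-totool(M[:3,3])))
def q(t):
    f,x=K(t);return np.round([f*x[0]/x[2]+c["cx"],f*x[1]/x[2]+c["cy"],x[2]],1)
for z in(35.7,99.7):
    print("w2 pred z",z,[q([a,b,z]) for a,b in((17.5,0),(14.5,0),(-14.5,0),(-17.5,0),(0,17.5),(0,-17.5))])
E
```

```text
w2 bbox [225 172  61  80]
col mid .......############################............##########.#####.#####..######..#######.....
[(172, 249, 262), (177, 239, 270), (182, 236, 274), (187, 232, 276), (192, 231, 278), (197, 230, 279), (202, 229, 280), (207, 228, 281), (212, 226, 283), (217, 225, 285), (222, 225, 284), (227, 225, 284), (232, 227, 283), (237, 229, 280), (242, 233, 276), (247, 240, 269)]
w3 bbox [209 201  93 134]
col mid .......#######..#####...######....######.....########..###########...#####.......#####........######.........########...........###########...........
[(201, 248, 253), (206, 237, 271), (211, 231, 278), (216, 228, 281), (221, 224, 283), (226, 223, 285), (231, 223, 286), (236, 221, 288), (241, 219, 289), (246, 218, 290), (251, 217, 292), (256, 215, 293), (261, 215, 294), (266, 213, 297), (271, 211, 297), (276, 210, 299), (281, 209, 301), (286, 209, 301), (291, 209, 301), (296, 209, 300), (301, 209, 300), (306, 210, 300), (311, 213, 298), (316, 217, 293), (321, 220, 288), (326, 229, 283), (331, 237, 271)]
w2 pred z 35.7 [array([255.6, 195.6, 185. ]), array([255.6, 200.8, 185.8]), array([255.6, 249.1, 193.4]), array([255.6, 253.8, 194.2]), array([286.5, 225.4, 189.6]), array([224.7, 225.5, 189.6])]
w2 pred z 99.7 [array([255.4, 172.7, 246.8]), array([255.4, 176.6, 247.6]), array([255.4, 213.9, 255.2]), array([255.4, 217.6, 256. ]), array([278.7, 195.6, 251.4]), array([232.1, 195.6, 251.4])]
```

Emit:
jog_arm:
  rows:
    - {"fingers": 30,"x": 21,"y": -30,"z": 0,"ax": 0,"ay": 0,"az": 0}
    - {"fingers": 30,"x": 20,"y": -30,"z": 0,"ax": 0,"ay": 0,"az": 0}
    - {"fingers": 30,"x": 0,"y": 0,"z": 0,"ax": 0,"ay": 0,"az": 8.2}
    - {"fingers": 30,"x": 0,"y": 0,"z": 0,"ax": 0,"ay": 0,"az": 8.2}
    - {"fingers": 30,"x": 0,"y": 0,"z": 0,"ax": 0,"ay": 0,"az": 8.2}
    - {"fingers": 30,"x": 0,"y": 0,"z": 0,"ax": 0,"ay": 0,"az": 8.2}
    - {"fingers": 30,"x": 0,"y": 0,"z": 0,"ax": 0,"ay": 0,"az": 8.2}
    - {"fingers": 30,"x": 0,"y": 0,"z": 0,"ax": 0,"ay": 0,"az": 8.2}

```text
t: 7.85
eef_pos: [0.5244, 0.0949, 0.1284]
tool_rot: [0.0, 0.814, 0.581, 0.0]
contact_force: [0.2, -0.6, -1.2]
gripper_width: 0.382
grasp_force: 59.7
```

Emit:
jog_arm:
  rows:
    - {"fingers": 30,"x": 0,"y": 0,"z": 0,"ax": 0,"ay": 0,"az": 8.0}
    - {"fingers": 30,"x": 0,"y": 0,"z": 0,"ax": 0,"ay": 0,"az": 8.0}
    - {"fingers": 30,"x": 0,"y": 0,"z": 0,"ax": 0,"ay": 0,"az": 0}
    - {"fingers": 30,"x": 0,"y": 0,"z": 0,"ax": 0,"ay": 0,"az": 0}
    - {"fingers": 30,"x": 0,"y": 0,"z": 0,"ax": 0,"ay": 0,"az": 0}
    - {"fingers": 30,"x": 0,"y": 0,"z": 0,"ax": 0,"ay": 0,"az": 0}
    - {"fingers": 30,"x": 0,"y": 0,"z": 0,"ax": 0,"ay": 0,"az": 0}
    - {"fingers": 30,"x": 0,"y": 0,"z": 0,"ax": 0,"ay": 0,"az": 0}

```text
t: 8.65
eef_pos: [0.5245, 0.0947, 0.1283]
tool_rot: [-0.0, 0.886, 0.464, 0.0]
contact_force: [-0.2, 0.4, -0.5]
gripper_width: 0.386
grasp_force: 59.7
```

```bash
python3 - <<'E'
from h import *
c=cam("wrist","w6");p,r,o=tool();print(o["t"],p,np.degrees(r.as_euler('zyx')).round(2),o["q"].round(2),o["gripper_width"])
hsv=cv2.cvtColor(c["bgr"],cv2.COLOR_BGR2HSV)
# seat disc: grey circle on blue; tip: white blob
u,v=map(int,proj(c,[.5653,.1539,.09]));print("pred",u,v)
blue=cv2.inRange(hsv,(95,110,30),(125,255,255));
yel=cv2.inRange(hsv,(18,110,150),(35,255,255));win=np.zeros_like(yel);cv2.circle(win,(u,v),32,255,-1)
y=yel&win;print("yellow bbox",cv2.boundingRect(cv2.findNonZero(y)))
g=c["bgr"].min(2).astype(int)
w=(g>195)&(win>0)&(hsv[:,:,1]<50);cv2.circle(win,(u,v),12,1,-1);w&=(win==1)
vs,us=np.nonzero(w);print("tip px",us.mean(),vs.mean(),len(us))
tip=totool(plane(c,us.mean(),vs.mean(),.098));print("tip tool",tip)
cv2.imwrite("pics/w6c.png",cv2.resize(c["bgr"][v-45:v+45,u-60:u+60],None,fx=6,fy=6,interpolation=cv2.INTER_CUBIC));print(u-60,v-45)
im=c["bgr"];S=hsv[:,:,1];m=((S<60)&(im.max(2)>80)).astype(np.uint8)
n_,l,st,ce=cv2.connectedComponentsWithStats(m[195:345,200:312]);i=1+np.argmax(st[1:,4]);print("spring bbox",st[i][:4]+[200,195,0,0])
E
```

```text
8.7 [0.52442042 0.09468526 0.12830576] [ -55.31   -0.   -180.  ] [ 0.06  0.41 -0.43  1.97  0.23  0.82 -1.11] 0.3822798162183866
pred 255 92
yellow bbox (233, 73, 43, 43)
tip px 254.5 92.29166666666667 48
tip tool [71.64956724 -0.37627957 30.30353755]
195 47
spring bbox [209 195  93 140]
```

View pics/w6c.png

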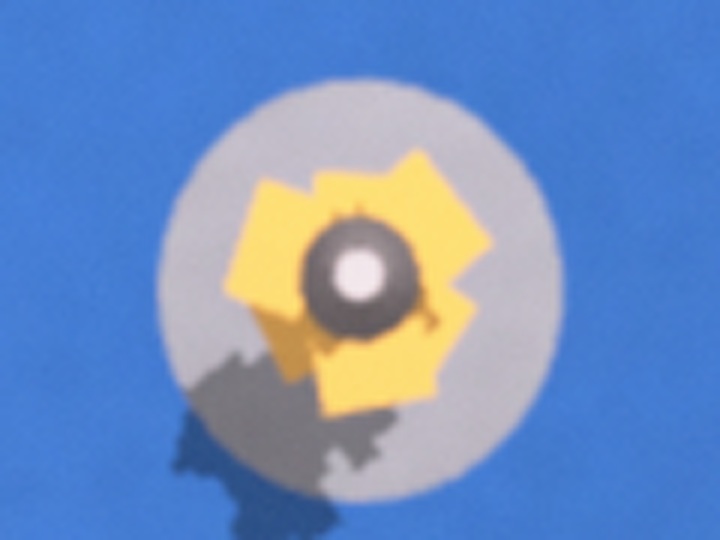

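The crop confirms the lugs (lower end mid at (381,406)): the upper lugs are at 170° mod 120, so the tail at 110° lies in a gap. The rod position agrees with the earlier one within 0.4 mm. I'll move over the rod now.

Emit:
jog_arm:
  rows:
    - {"fingers": 30,"x": 0,"y": 0,"z": -14,"ax": 0,"ay": 0,"az": 0}
    - {"fingers": 30,"x": 30,"y": 0,"z": 0,"ax": 0,"ay": 0,"az": 0}
    - {"fingers": 30,"x": 30,"y": -0.2,"z": 0,"ax": 0,"ay": 0,"az": 0}
    - {"fingers": 30,"x": 12.5,"y": 0,"z": 0,"ax": 0,"ay": 0,"az": 0}
    - {"fingers": 30,"x": 0,"y": 0,"z": 8,"ax": 0,"ay": 0,"az": 0}
    - {"fingers": 30,"x": 0,"y": 0,"z": 8,"ax": 0,"ay": 0,"az": 0}
    - {"fingers": 30,"x": 0,"y": 0,"z": 4,"ax": 0,"ay": 0,"az": 0}
    - {"fingers": 30,"x": 0,"y": 0,"z": 0,"ax": 0,"ay": 0,"az": 0}

```text
t: 9.5
eef_pos: [0.5644, 0.1527, 0.1211]
tool_rot: [0.0, 0.886, 0.463, -0.001]
contact_force: [0.1, -0.5, -0.3]
gripper_width: 0.382
grasp_force: 59.7
```

Emit:
jog_arm:
  rows:
    - {"fingers": 30,"x": 0,"y": 0,"z": 2,"ax": 0,"ay": 0,"az": 0}
    - {"fingers": 30,"x": 0,"y": 0,"z": 2,"ax": 0,"ay": 0,"az": 0}
    - {"fingers": 30,"x": 0,"y": 0,"z": 2,"ax": 0,"ay": 0,"az": 0}
    - {"fingers": 30,"x": 0,"y": 0,"z": 2,"ax": 0,"ay": 0,"az": 0}
    - {"fingers": 30,"x": 0,"y": 0,"z": 0,"ax": 0,"ay": 0,"az": 0}
    - {"fingers": 30,"x": 0,"y": 0,"z": 0,"ax": 0,"ay": 0,"az": 0}
    - {"fingers": 30,"x": 0,"y": 0,"z": 0,"ax": 0,"ay": 0,"az": 0}
    - {"fingers": 30,"x": 0,"y": 0,"z": 0,"ax": 0,"ay": 0,"az": 0}

```text
t: 10.3
eef_pos: [0.5656, 0.1545, 0.1144]
tool_rot: [0.0, 0.886, 0.464, 0.0]
contact_force: [-0.1, 0.2, -1.3]
gripper_width: 0.378
grasp_force: 59.7
```

Emit:
jog_arm:
  rows:
    - {"fingers": 30,"x": 0,"y": 0,"z": 2,"ax": 0,"ay": 0,"az": 0}
    - {"fingers": 30,"x": 0,"y": 0,"z": 2,"ax": 0,"ay": 0,"az": 0}
    - {"fingers": 30,"x": 0,"y": 0,"z": 2,"ax": 0,"ay": 0,"az": 0}
    - {"fingers": 30,"x": 0,"y": 0,"z": 0,"ax": 0,"ay": 0,"az": 0}
    - {"fingers": 30,"x": 0,"y": 0,"z": 0,"ax": 0,"ay": 0,"az": 0}
    - {"fingers": 30,"x": 0,"y": 0,"z": 0,"ax": 0,"ay": 0,"az": 0}
    - {"fingers": 30,"x": 0,"y": 0,"z": 0,"ax": 0,"ay": 0,"az": 0}
    - {"fingers": 30,"x": 0,"y": 0,"z": 0,"ax": 0,"ay": 0,"az": 0}

```text
t: 11.1
eef_pos: [0.5656, 0.1545, 0.1084]
tool_rot: [0.0, 0.886, 0.464, 0.0]
contact_force: [-1.0, 0.6, -0.9]
gripper_width: 0.382
grasp_force: 59.7
```

Emit:
jog_arm:
  rows:
    - {"fingers": 30,"x": 0,"y": 0,"z": 1.5,"ax": 0,"ay": 0,"az": 0}
    - {"fingers": 30,"x": 0,"y": 0,"z": 1.5,"ax": 0,"ay": 0,"az": 0}
    - {"fingers": 30,"x": 0,"y": 0,"z": 1,"ax": 0,"ay": 0,"az": 0}
    - {"fingers": 30,"x": 0,"y": 0,"z": 0,"ax": 0,"ay": 0,"az": 0}
    - {"fingers": 30,"x": 0,"y": 0,"z": 0,"ax": 0,"ay": 0,"az": 0}
    - {"fingers": 30,"x": 0,"y": 0,"z": 0,"ax": 0,"ay": 0,"az": 0}
    - {"fingers": 30,"x": 0,"y": 0,"z": 0,"ax": 0,"ay": 0,"az": 0}
    - {"fingers": 30,"x": 0,"y": 0,"z": 0,"ax": 0,"ay": 0,"az": 0}

```text
t: 11.9
eef_pos: [0.5656, 0.1545, 0.1044]
tool_rot: [0.0, 0.886, 0.464, 0.0]
contact_force: [-0.9, -0.1, -0.6]
gripper_width: 0.378
grasp_force: 59.7
```

Emit:
jog_arm:
  rows:
    - {"fingers": 30,"x": 0,"y": 0,"z": 2,"ax": 0,"ay": 0,"az": 0}
    - {"fingers": 30,"x": 0,"y": 0,"z": 2,"ax": 0,"ay": 0,"az": 0}
    - {"fingers": 30,"x": 0,"y": 0,"z": 2,"ax": 0,"ay": 0,"az": 0}
    - {"fingers": 30,"x": 0,"y": 0,"z": 2,"ax": 0,"ay": 0,"az": 0}
    - {"fingers": 30,"x": 0,"y": 0,"z": 2,"ax": 0,"ay": 0,"az": 0}
    - {"fingers": 30,"x": 0,"y": 0,"z": 1,"ax": 0,"ay": 0,"az": 0}
    - {"fingers": 30,"x": 0,"y": 0,"z": 0,"ax": 0,"ay": 0,"az": 0}
    - {"fingers": 30,"x": 0,"y": 0,"z": 0,"ax": 0,"ay": 0,"az": 0}

```text
t: 12.7
eef_pos: [0.5656, 0.1545, 0.0934]
tool_rot: [0.0, 0.886, 0.464, 0.0]
contact_force: [-0.1, 0.5, -0.8]
gripper_width: 0.38
grasp_force: 59.7
```

Emit:
jog_arm:
  rows:
    - {"fingers": 30,"x": 0,"y": 0,"z": 0,"ax": 0,"ay": 0,"az": -7}
    - {"fingers": 30,"x": 0.1,"y": -0.1,"z": 0,"ax": 0,"ay": 0,"az": -7}
    - {"fingers": 30,"x": 0.1,"y": -0.1,"z": 0,"ax": 0,"ay": 0,"az": -7}
    - {"fingers": 30,"x": 0.1,"y": -0.1,"z": 0,"ax": 0,"ay": 0,"az": -7}
    - {"fingers": 30,"x": 0.1,"y": -0.1,"z": 0,"ax": 0,"ay": 0,"az": -7}
    - {"fingers": 30,"x": 0,"y": -0.1,"z": 0,"ax": 0,"ay": 0,"az": -7}
    - {"fingers": 30,"x": 0,"y": 0,"z": 0,"ax": 0,"ay": 0,"az": -5.7}
    - {"fingers": 30,"x": 0,"y": 0,"z": 0,"ax": 0,"ay": 0,"az": 0}

```text
t: 13.5
eef_pos: [0.5653, 0.1548, 0.0934]
tool_rot: [-0.0, 0.622, 0.783, 0.0]
contact_force: [-0.7, -0.3, -1.1]
gripper_width: 0.384
grasp_force: 59.8
```

Emit:
jog_arm:
  rows:
    - {"fingers": 30,"x": 0,"y": 0,"z": 1,"ax": 0,"ay": 0,"az": 0}
    - {"fingers": 30,"x": 0,"y": 0,"z": 1,"ax": 0,"ay": 0,"az": 0}
    - {"fingers": 30,"x": 0,"y": 0,"z": 1,"ax": 0,"ay": 0,"az": 0}
    - {"fingers": 30,"x": 0,"y": 0,"z": 1,"ax": 0,"ay": 0,"az": 0}
    - {"fingers": 30,"x": 0,"y": 0,"z": 1,"ax": 0,"ay": 0,"az": 0}
    - {"fingers": 30,"x": 0,"y": 0,"z": 0,"ax": 0,"ay": 0,"az": 0}
    - {"fingers": 30,"x": 0,"y": 0,"z": 0,"ax": 0,"ay": 0,"az": 0}
    - {"fingers": 30,"x": 0,"y": 0,"z": 0,"ax": 0,"ay": 0,"az": 0}

```text
t: 14.3
eef_pos: [0.5652, 0.155, 0.0884]
tool_rot: [0.0, 0.623, 0.783, 0.0]
contact_force: [0.1, 0.0, -0.5]
gripper_width: 0.383
grasp_force: 59.8
```

```bash
python3 - <<'E'
from h import *
p,r,o=tool();print(o["t"],p,np.degrees(r.as_euler('zyx')).round(2),o["q"].round(2),o["contact_force"],o["torque"])
E
```

```text
14.3 [0.56523021 0.1549742  0.08836975] [-102.99    0.   -180.  ] [ 0.08  0.58 -0.6   1.86  0.43  0.84 -0.51] [ 0.10452256  0.03292557 -0.50574736] [0.02164259 0.00658349 0.01491372]
```

Emit:
jog_arm:
  rows:
    - {"fingers": 30,"x": 0,"y": 0,"z": 1,"ax": 0,"ay": 0,"az": 0}
    - {"fingers": 30,"x": 0,"y": 0,"z": 1,"ax": 0,"ay": 0,"az": 0}
    - {"fingers": 30,"x": 0,"y": 0,"z": 1,"ax": 0,"ay": 0,"az": 0}
    - {"fingers": 30,"x": 0,"y": 0,"z": 1,"ax": 0,"ay": 0,"az": 0}
    - {"fingers": 30,"x": 0,"y": 0,"z": 1,"ax": 0,"ay": 0,"az": 0}
    - {"fingers": 30,"x": 0,"y": 0,"z": 0,"ax": 0,"ay": 0,"az": 0}
    - {"fingers": 30,"x": 0,"y": 0,"z": 0,"ax": 0,"ay": 0,"az": 0}
    - {"fingers": 30,"x": 0,"y": 0,"z": 0,"ax": 0,"ay": 0,"az": 0}

```text
t: 15.1
eef_pos: [0.5652, 0.155, 0.0834]
tool_rot: [0.0, 0.623, 0.783, 0.0]
contact_force: [-0.3, -0.5, -1.4]
gripper_width: 0.382
grasp_force: 59.8
```

Emit:
jog_arm:
  rows:
    - {"fingers": 30,"x": 0,"y": 0,"z": 1,"ax": 0,"ay": 0,"az": 0}
    - {"fingers": 30,"x": 0,"y": 0,"z": 1,"ax": 0,"ay": 0,"az": 0}
    - {"fingers": 30,"x": 0,"y": 0,"z": 1,"ax": 0,"ay": 0,"az": 0}
    - {"fingers": 30,"x": 0,"y": 0,"z": 1,"ax": 0,"ay": 0,"az": 0}
    - {"fingers": 30,"x": 0,"y": 0,"z": 0,"ax": 0,"ay": 0,"az": 0}
    - {"fingers": 30,"x": 0,"y": 0,"z": 0,"ax": 0,"ay": 0,"az": 0}
    - {"fingers": 30,"x": 0,"y": 0,"z": 0,"ax": 0,"ay": 0,"az": 0}
    - {"fingers": 30,"x": 0,"y": 0,"z": 0,"ax": 0,"ay": 0,"az": 0}

```text
t: 15.9
eef_pos: [0.5652, 0.155, 0.0794]
tool_rot: [0.0, 0.623, 0.783, 0.0]
contact_force: [0.3, -0.2, -0.2]
gripper_width: 0.383
grasp_force: 59.8
```

Emit:
jog_arm:
  rows:
    - {"fingers": 30,"x": 0,"y": 0,"z": 3,"ax": 0,"ay": 0,"az": 0}
    - {"fingers": 30,"x": 0,"y": 0,"z": 3,"ax": 0,"ay": 0,"az": 0}
    - {"fingers": 30,"x": 0,"y": 0,"z": 3,"ax": 0,"ay": 0,"az": 0}
    - {"fingers": 30,"x": 0,"y": 0,"z": 3,"ax": 0,"ay": 0,"az": 0}
    - {"fingers": 30,"x": 0,"y": 0,"z": 3,"ax": 0,"ay": 0,"az": 0}
    - {"fingers": 30,"x": 0,"y": 0,"z": 3,"ax": 0,"ay": 0,"az": 0}
    - {"fingers": 30,"x": 0,"y": 0,"z": 3,"ax": 0,"ay": 0,"az": 0}
    - {"fingers": 30,"x": 0,"y": 0,"z": 2,"ax": 0,"ay": 0,"az": 0}

```text
t: 16.7
eef_pos: [0.5651, 0.1549, 0.056]
tool_rot: [-0.0, 0.623, 0.783, -0.0]
contact_force: [0.4, 0.5, -0.0]
gripper_width: 0.381
grasp_force: 59.8
```

Emit:
jog_arm:
  rows:
    - {"fingers": 30,"x": 0,"y": 0,"z": 1,"ax": 0,"ay": 0,"az": 0}
    - {"fingers": 30,"x": 0,"y": 0,"z": 0.5,"ax": 0,"ay": 0,"az": 0}
    - {"fingers": 30,"x": 0,"y": 0,"z": 0.5,"ax": 0,"ay": 0,"az": 0}
    - {"fingers": 30,"x": 0,"y": 0,"z": 0.5,"ax": 0,"ay": 0,"az": 0}
    - {"fingers": 30,"x": 0,"y": 0,"z": 0.5,"ax": 0,"ay": 0,"az": 0}
    - {"fingers": 30,"x": 0,"y": 0,"z": 0,"ax": 0,"ay": 0,"az": 0}
    - {"fingers": 30,"x": 0,"y": 0,"z": 0,"ax": 0,"ay": 0,"az": 0}
    - {"fingers": 30,"x": 0,"y": 0,"z": 0,"ax": 0,"ay": 0,"az": 0}

```text
t: 17.5
eef_pos: [0.5652, 0.155, 0.0534]
tool_rot: [0.0, 0.623, 0.783, 0.0]
contact_force: [-0.5, 0.1, -0.8]
gripper_width: 0.386
grasp_force: 59.8
```

Emit:
jog_arm:
  rows:
    - {"fingers": 30,"x": 0,"y": 0,"z": 1,"ax": 0,"ay": 0,"az": 0}
    - {"fingers": 30,"x": 0,"y": 0,"z": 1,"ax": 0,"ay": 0,"az": 0}
    - {"fingers": 30,"x": 0,"y": 0,"z": 0.5,"ax": 0,"ay": 0,"az": 0}
    - {"fingers": 30,"x": 0,"y": 0,"z": 0.5,"ax": 0,"ay": 0,"az": 0}
    - {"fingers": 30,"x": 0,"y": 0,"z": 0,"ax": 0,"ay": 0,"az": 0}
    - {"fingers": 30,"x": 0,"y": 0,"z": 0,"ax": 0,"ay": 0,"az": 0}
    - {"fingers": 30,"x": 0,"y": 0,"z": 0,"ax": 0,"ay": 0,"az": 0}
    - {"fingers": 30,"x": 0,"y": 0,"z": 0,"ax": 0,"ay": 0,"az": 0}

```text
t: 18.3
eef_pos: [0.5652, 0.155, 0.0504]
tool_rot: [0.0, 0.623, 0.783, 0.0]
contact_force: [0.2, -0.1, -1.4]
gripper_width: 0.378
grasp_force: 59.8
```

Emit:
jog_arm:
  rows:
    - {"fingers": 30,"x": 0,"y": 0,"z": 0.5,"ax": 0,"ay": 0,"az": 0}
    - {"fingers": 30,"x": 0,"y": 0,"z": 0.5,"ax": 0,"ay": 0,"az": 0}
    - {"fingers": 30,"x": 0,"y": 0,"z": 0,"ax": 0,"ay": 0,"az": 0}
    - {"fingers": 30,"x": 0,"y": 0,"z": 0,"ax": 0,"ay": 0,"az": 0}
    - {"fingers": 30,"x": 0,"y": 0,"z": 0,"ax": 0,"ay": 0,"az": 0}
    - {"fingers": 30,"x": 0,"y": 0,"z": 0,"ax": 0,"ay": 0,"az": 0}
    - {"fingers": 30,"x": 0,"y": 0,"z": 0,"ax": 0,"ay": 0,"az": 0}
    - {"fingers": 30,"x": 0,"y": 0,"z": 0,"ax": 0,"ay": 0,"az": 0}

```text
t: 19.1
eef_pos: [0.5652, 0.155, 0.0493]
tool_rot: [-0.0, 0.623, 0.783, -0.0]
contact_force: [0.9, 0.2, -2.1]
gripper_width: 0.378
grasp_force: 59.8
```

Emit:
jog_arm:
  rows:
    - {"fingers": 30,"x": 0,"y": 0,"z": 0.5,"ax": 0,"ay": 0,"az": 0}
    - {"fingers": 30,"x": 0,"y": 0,"z": 0.3,"ax": 0,"ay": 0,"az": 0}
    - {"fingers": 30,"x": 0,"y": 0,"z": 0,"ax": 0,"ay": 0,"az": 0}
    - {"fingers": 30,"x": 0,"y": 0,"z": 0,"ax": 0,"ay": 0,"az": 0}
    - {"fingers": 30,"x": 0,"y": 0,"z": 0,"ax": 0,"ay": 0,"az": 0}
    - {"fingers": 30,"x": 0,"y": 0,"z": 0,"ax": 0,"ay": 0,"az": 0}
    - {"fingers": 30,"x": 0,"y": 0,"z": 0,"ax": 0,"ay": 0,"az": 0}
    - {"fingers": 30,"x": 0,"y": 0,"z": 0,"ax": 0,"ay": 0,"az": 0}

```text
t: 19.9
eef_pos: [0.5653, 0.155, 0.0491]
tool_rot: [0.0, 0.623, 0.783, -0.0]
contact_force: [-1.7, -1.3, 5.2]
gripper_width: 0.384
grasp_force: 60.3
```

Contact came exactly at the home height. I'll release and back off.

Emit:
jog_arm:
  rows:
    - {"fingers": 55,"x": 0,"y": 0,"z": 0,"ax": 0,"ay": 0,"az": 0}
    - {"fingers": 55,"x": 0,"y": 0,"z": 0,"ax": 0,"ay": 0,"az": 0}
    - {"fingers": 55,"x": 0,"y": 0,"z": 0,"ax": 0,"ay": 0,"az": 0}
    - {"fingers": 55,"x": 0,"y": 0,"z": 0,"ax": 0,"ay": 0,"az": 0}
    - {"fingers": 55,"x": 0,"y": 0,"z": 0,"ax": 0,"ay": 0,"az": 0}
    - {"fingers": 55,"x": 0,"y": 0,"z": 0,"ax": 0,"ay": 0,"az": 0}
    - {"fingers": 55,"x": 0,"y": 0,"z": 0,"ax": 0,"ay": 0,"az": 0}
    - {"fingers": 55,"x": 0,"y": 0,"z": 0,"ax": 0,"ay": 0,"az": 0}

```text
t: 20.7
eef_pos: [0.5652, 0.1549, 0.0485]
tool_rot: [0.0, 0.623, 0.783, -0.0]
contact_force: [0.4, -0.0, 0.0]
gripper_width: 0.643
grasp_force: 0.0
```

Emit:
jog_arm:
  rows:
    - {"fingers": 55,"x": 0,"y": 0,"z": -5,"ax": 0,"ay": 0,"az": 0}
    - {"fingers": 55,"x": 0,"y": 0,"z": -15,"ax": 0,"ay": 0,"az": 0}
    - {"fingers": 55,"x": 0,"y": 0,"z": -25,"ax": 0,"ay": 0,"az": 0}
    - {"fingers": 55,"x": 0,"y": 0,"z": -35,"ax": 0,"ay": 0,"az": 0}
    - {"fingers": 55,"x": -35,"y": 0,"z": -10,"ax": 0,"ay": 0,"az": 0}
    - {"fingers": 55,"x": -35,"y": 0,"z": 0,"ax": 0,"ay": 0,"az": 0}
    - {"fingers": 55,"x": 0,"y": 0,"z": 0,"ax": 0,"ay": 0,"az": 0}
    - {"fingers": 55,"x": 0,"y": 0,"z": 0,"ax": 0,"ay": 0,"az": 0}

```text
t: 21.5
eef_pos: [0.5814, 0.0857, 0.1396]
tool_rot: [0.0, 0.623, 0.782, 0.0]
contact_force: [1.1, 0.7, 0.0]
gripper_width: 0.643
grasp_force: 0.0
```

```bash
python3 - <<'E'
from h import *
p,r,o=tool();print(o["t"],p,o["contact_force"])
c=cam("wrist");s=cam("scene")
print(proj(c,[.565,.154,.086]),proj(c,[.565,.154,.022]))
u,v=map(int,proj(c,[.565,.154,.06]));y0=max(0,v-75);a=cv2.resize(c["bgr"][y0:y0+150,u-75:u+75],(400,400),interpolation=cv2.INTER_CUBIC)
u,v=map(int,proj(s,[.565,.154,.05]));b=cv2.resize(s["bgr"][v-40:v+40,u-40:u+40],(400,400),interpolation=cv2.INTER_CUBIC)
cv2.imwrite("pics/end.png",np.hstack([a,b]))
E
```

```text
21.5 [0.5813734  0.08570545 0.13961359] [1.12053335 0.70597    0.03939509]
(np.float64(254.0604432254405), np.float64(96.70473501561852)) (np.float64(254.119214877857), np.float64(98.4538069109276))
```

View pics/end.png

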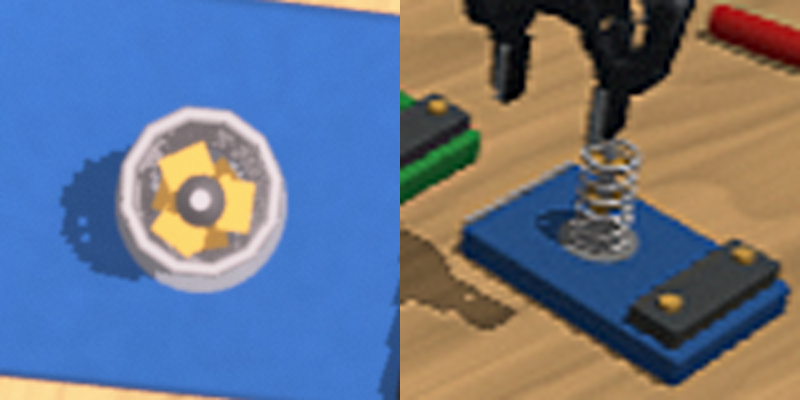

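The left half shows the spring round the rod, with its rim at about (200,190) and the rod tip at (202,200). The right half shows it standing on the seat disc of the blue base with the gripper clear. I'll hand in.

```bash
python3 -c "
from station import bot
print(bot.hand_in())"
```

```text
the job is handed in; nothing more can be done
None
```

The bright spring is threaded over the rod past both rows of lugs, stands home on the blue base and is released; the arm went near none of the other items, and the job was handed in at about 21.6 s.

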